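# Make up two bike kits on the shed shelf

## Robot

A 6-joint arm with a two-finger parallel gripper is mounted at the origin on the work surface. World frame = base frame: x ahead of the robot, y to its left, z up, the work surface at z = 0. Lengths are in m, angles in degrees, forces in N, time in s.
With the tool pointing down it reaches from about 0.325 to 0.85 m from the base axis. Payload 15.5 kg.
Tool frame: the origin (TCP) lies at the centre of the arm's flange, where the gripper is bolted on; the fingertips stand 191 mm ahead of it and the grasp point (between the pads) lies 172 mm ahead of it; z points along the fingers, y is the line along which they close (so a half turn about z gives the same grasp; the last joint's range is limited). The gripper opens to 91 mm and grips with 3 to 60 N. Pads are 32 mm wide; open, the fingers measure 118 mm over their backs; the gripper's body (76 mm by 178 mm) begins 60 mm behind the grasp point.
Start: joints at [-80.243, 28.281, 77.091, -0, 74.628, -5.472], TCP at [0.164, -0.603, 0.405] pointing down, gripper open.
Joint ranges: [-166.48, 166.48], [-47.26, 123.95], [12.59, 153.08], [-70.14, 250.14], [6.76, 159.57], [-176.63, 176.63]. Speed limits (degrees/s): [108.29, 108.29, 147.25, 172.46, 172.46, 172.46].

## Interface

Orientations are given as a 3x3 rotation matrix whose columns are the frame's x, y, z axes.
In Python, from rig import get_obs, camera, calibration, job_done gives the robot as it stands.
- The arm moves only by the tool step_arm, never from a script. Its argument "deltas" is text: rows parted by semicolons, each of 4 numbers parted by spaces: the shift along the world's x, y, z in m, then the turn about the world's z in degrees. A call has 1 to 12 rows; each row shifts and turns the commanded pose from where the row before left it; what a row does not reach is not made up. A row lasts 1/12 s, in which the tool goes at most 41.7 mm and 7.16 degrees, less where a joint would pass 70% of its speed; a pose out of reach is approached as far as the arm can. A call is refused whole if a number of a shift passes 0.0417 or a number of a turn 7.16, either way. A call with a gripper value outside its range is refused whole. "grip" is the closure in counts, from 0 (fully open) to 255 (shut), set as the call begins (left out, the last holds). The fingers move at their own pace and stop on an object; "newtons" is the grip in N (left out, the last holds). Time passes only in rows, so rows that do not move let the fingers close. It gives the time, the measured TCP pose, the force, the opening and the grip force at its end, in the units of the state.
- get_obs(): the state, without advancing time (a new reading comes with each control period).
- camera(name): name is "scene" or "top"; returns the picture (420x560x3 uint8, red, green, blue); there is no depth.
- calibration(name): a dict with "intrinsics" (3x3 intrinsics, pixels), "xyz" and "orientation" of the camera in the world. Camera axes: x right, y down, z forward; pixel columns grow to the right and rows downward; lengths in m; the calibration is good to about 2 mm. A picture is of the moment at which its call begins. calibration takes no time and is no camera call.
- job_done(): hands the job in; it is judged then, once.
The state is a dict: "time_s": time; "joint_pos": joint angles; "qvel": joint speeds; "tau": joint torques, N m; "position": TCP position; "orientation": TCP orientation; "force": force on the tool from outside, world axes, zero at the start; "ft_torque": the same for the moment, N m; "gripper_width": finger opening in m; "grip_force": force on a finger pad.
Only numpy, scipy, OpenCV 4.12 (cv2) and the standard library are available. Lean on these libraries where they do the work, as an engineer would, in place of code of your own. Each camera call takes 0.05 s, during which the arm holds its last target. There are 200 camera calls.

## Task

Make up two bike kits from the stock on the shelf. The blue tray is the service kit: lay the spanner centred along its long black strip and stand the oil bottle upright on the middle of its square mat. The orange tray is the ride kit: lay the torch centred along its long strip, and set the inner-tube box and the red tin, upright as they stand now, one on the middle of each short mat, either way; leave the green tin and the mug where they are.

Things in the scene. Friction and masses are not known exactly. Their poses are not given: they have to be found in the camera images.
- blue_tray: Blue shallow plastic kit tray, fixed to the shelf, 200 (x) x 190 (y) mm outside; origin: centre of its underside; floor 6 mm thick (things stand 6 mm above the shelf), rim 5 mm thick and 16 mm above the shelf. Level black mats flush with the floor mark the places: one long strip (135 x 34 mm, along the tray's x) centred at x 0, y +45 mm in the tray's frame, and one square mat (55 x 55 mm) centred at x 0, y -45 mm.
- orange_tray: Orange shallow plastic kit tray, fixed to the shelf, 200 (x) x 190 (y) mm outside; origin: centre of its underside; floor 6 mm thick (things stand 6 mm above the shelf), rim 5 mm thick and 16 mm above the shelf. Level black mats flush with the floor mark the places: one long strip (135 x 34 mm, along the tray's x) centred at x 0, y +45 mm in the tray's frame, and two short mats (70 along x, 50 mm along y) centred at x +45 and x -45 mm, both at y -45 mm.
- spanner: Chrome double-ended spanner lying flat, 132 mm long (x), 8 mm thick; straight shank 15 mm wide (y) over the middle 66 mm, jaws 26 mm wide at both ends. Origin: middle of its length, on the underside. About 0.09 kg.
- torch: Aluminium torch lying on its side along its x axis (lens at +x), 120 mm long; round barrel 32 mm across in the middle, hexagonal collars 34 mm across flats near both ends keep it from rolling. Origin: on its axis at mid-length, 17 mm above what it lies on. About 0.14 kg.
- oil_bottle: Yellow round chain-oil bottle with a white label and black pointed cap, closed, standing upright; 34 mm diameter, straight up to 68 mm, 96 mm high in all. Origin: centre of its underside, z up. About 0.08 kg.
- tube_box: Brown cardboard inner-tube box with a black band, closed and rigid, 70 (x) x 46 (y) x 50 (z) mm. Origin: centre of its underside. About 0.13 kg.
- red_tin: Red patch tin, closed, 56 (x) x 36 (y) x 24 (z) mm, lying flat. Origin: centre of its underside. About 0.06 kg.
- green_tin: Green tin of the same shape and size as the red one (56 x 36 x 24 mm); it stays in stock. Origin: centre of its underside.
- mug: Grey ceramic mug, 80 mm across and 92 mm high, handle at its +y side, standing beyond the stock; not part of the job. Origin: centre of its underside.
Things that resemble listed ones, but are neither listed nor needed, are in the scene too. Leave any purple look-alike of the tube_box alone.

How it is judged:
By the outcome, as a careful person would: the job done as asked, in the order asked, and still so for the second after the job is handed in, with the robot touching nothing.
It also fails if it takes over 128 s, if anything falls off the work surface, if the arm or the gripper's body presses on something with over 40 N, if the wrist force passes 120 N, or if a joint passes its speed limit or range.

## Working session

There is one attempt and no reset: what is moved stays moved. The work goes in short steps, Python scripts to look and compute and a tool call to move; the robot and the scene stay as the last step left them, time stands still between calls to the robot, and variables do not carry over. Pictures are saved under pics/ and viewed, at most 14 in all, crops included, and the job is handed in when it is done.

Besides the shell and the picture viewer there is one more tool, called after "Emit:" as name(argument=value, ...) on one line, values as JSON. step_arm: Moves the arm, as the interface text tells. Its arguments: {"type":"object","properties":{"deltas":{"type":"string"},"grip":{"type":"number"},"newtons":{"type":"number"}},"required":["deltas"]}

```bash
ls; mkdir -p pics; python3 - <<'E'
from rig import *
import cv2
for n in("scene","top"):
    c=calibration(n);print(n,c)
    cv2.imwrite(f"pics/{n}0.png",camera(n)[:,:,::-1])
print(get_obs())
E
```

```text
pics
scene {'intrinsics': array([[399.7466577 ,   0.        , 281.17597953],
       [  0.        , 399.7466577 , 205.86248954],
       [  0.        ,   0.        ,   1.        ]]), 'xyz': array([ 1.1519311 , -0.17966895,  0.79564263]), 'orientation': array([[ 0.33613089,  0.71554669, -0.61237974],
       [ 0.94172315, -0.26444566,  0.20790862],
       [-0.01317284, -0.64657669, -0.76273525]])}
top {'intrinsics': array([[409.76415113,   0.        , 275.02316402],
       [  0.        , 409.76415113, 210.32283231],
       [  0.        ,   0.        ,   1.        ]]), 'xyz': array([ 4.74087776e-01, -9.50964905e-04,  9.69030316e-01]), 'orientation': array([[ 0.00297649, -0.99792921,  0.06425287],
       [-0.99985964, -0.00402933, -0.01626244],
       [ 0.01648766, -0.06419545, -0.99780113]])}
{'time_s': 0.1, 'joint_pos': array([-8.02410349e+01,  2.83119974e+01,  7.71229535e+01, -8.58160527e-04,
        7.46277729e+01, -5.47324072e+00]), 'qvel': array([-0.14153418, -0.12774801, -0.11256585, -0.08984197, -0.07065775,
       -0.02303947]), 'tau': array([-5.64484726e-04, -8.80237842e+01, -3.82541728e+01,  7.07963132e-02,
        4.83725884e-02, -1.58275867e-06]), 'position': array([ 0.16417101, -0.60292318,  0.40419418]), 'orientation': array([[ 9.64867930e-01,  2.62735299e-01, -1.99794849e-04],
       [ 2.62735360e-01, -9.64867334e-01,  1.07644749e-03],
       [ 9.00452288e-05, -1.09112283e-03, -9.99999401e-01]]), 'force': array([0.17618998, 0.21295591, 0.08851111]), 'ft_torque': array([ 0.03767147,  0.02927309, -0.01142955]), 'grip_force': 0.0, 'gripper_width': 0.09117138683010449}
```

View pics/scene0.png

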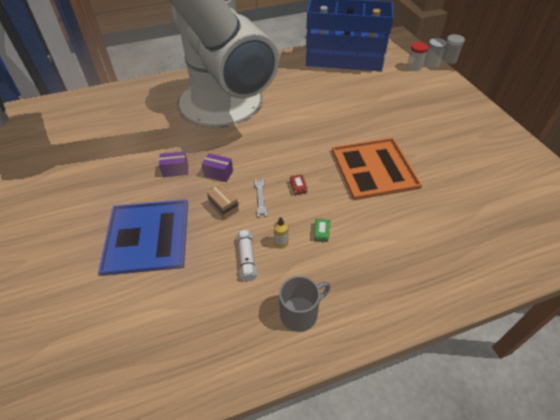

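View pics/top0.png

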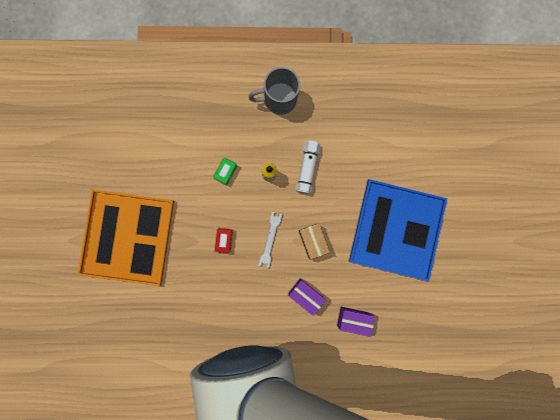

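The scene view shows blue tray at about (146,236), orange tray (376,166), spanner (261,197), torch (246,254), bottle (281,233), box (223,201), red tin (299,184) and green tin (322,229). The purple look-alikes are at (174,163) and (218,167). The top view shows blue tray (398,230), orange (127,238), spanner (271,240), torch (309,166), bottle (269,171), box (315,242) and red tin (224,241). In the top view both long strips are on the left, at +y.

```bash
cat > h.py <<'E'
from rig import *
import cv2, numpy as np
def ray(n,p):
    c=calibration(n);d=c["orientation"]@np.linalg.inv(c["intrinsics"])@np.array([p[0],p[1],1.]);return c["xyz"],d
def plane(n,p,z):
    o,d=ray(n,p);return o+d*(z-o[2])/d[2]
def tri(p,q):  # top pixel, scene pixel -> point, gap
    a,d=ray("top",p);b,e=ray("scene",q)
    t,*_=np.linalg.lstsq(np.c_[d,-e],b-a,rcond=None)
    P,Q=a+t[0]*d,b+t[1]*e;return (P+Q)/2,np.linalg.norm(P-Q)
def masks(im):
    h,s,v=cv2.split(cv2.cvtColor(im,cv2.COLOR_RGB2HSV).astype(int))
    return dict(red=((h<5)|(h>172))&(s>140)&(v>60),yellow=(h>21)&(h<33)&(s>150)&(v>90),
      green=(h>45)&(h<80)&(s>120),dark=(v<45),grey=(s<60)&(v>70),blue=(h>100)&(h<125)&(s>120),orange=(h>3)&(h<14)&(s>195)&(v>120))
def blobs(m,box,amin=8):
    x0,y0,x1,y1=box;k=np.zeros(m.shape,np.uint8);k[y0:y1,x0:x1]=m[y0:y1,x0:x1]
    n,l,st,c=cv2.connectedComponentsWithStats(k)
    out=[]
    for i in range(1,n):
        if st[i,4]>=amin:
            ys,xs=np.where(l==i);out.append((st[i,4],c[i],cv2.minAreaRect(np.c_[xs,ys].astype(np.float32)),np.c_[xs,ys]))
    return sorted(out,key=lambda b:-b[0])
E
python3 - <<'E'
from h import *
im={n:camera(n) for n in("top","scene")}
for n in im: np.save(n+".npy",im[n])
M={n:masks(im[n]) for n in im}
R=dict(top=dict(bluemat=("dark",(345,175,450,285)),ormat=("dark",(75,185,180,290)),red=("red",(205,220,245,262)),green=("green",(205,150,245,190)),yellow=("yellow",(255,155,285,190)),span=("grey",(252,205,290,275)),torch=("grey",(292,135,326,200)),boxlab=("grey",(298,220,335,264))),
 scene=dict(bluemat=("dark",(95,195,195,275)),ormat=("dark",(330,135,420,200)),red=("red",(285,170,315,197)),green=("green",(310,215,335,245)),yellow=("yellow",(268,212,295,250)),span=("grey",(250,175,272,220)),torch=("grey",(232,225,262,282))))
for n in R:
  for k,(m,b) in R[n].items():
    for q in blobs(M[n][m],b,15)[:4]: print(n,k,q[0],q[1].round(1),[np.round(x,1).tolist() if not np.isscalar(x) else round(x,1) for x in q[2]])
a=im["top"][125:285,195:345,::-1];b=im["scene"][145:290,195:345,::-1]
cv2.imwrite("pics/c1.png",np.hstack([cv2.resize(a,(390,420),interpolation=3),cv2.resize(b,(390,420),interpolation=3)]))
E
```

```text
top bluemat 697 [378.7 224.9] [[378.8, 224.9], [12.7, 55.5], 13.0]
top bluemat 466 [415.8 233.9] [[415.8, 233.8], [21.5, 21.9], 12.5]
top ormat 605 [106.8 236.3] [[107.2, 234.1], [12.9, 56.7], 9.2]
top ormat 533 [142.4 258.8] [[142.5, 258.5], [19.8, 29.0], 9.0]
top ormat 428 [148.6 220.6] [[148.5, 220.3], [19.7, 28.3], 9.0]
top red 255 [223.5 240.2] [[223.3, 240.1], [15.1, 23.6], 6.3]
top green 263 [224.8 170.7] [[224.5, 170.5], [15.7, 22.8], 26.6]
top yellow 139 [268.9 170.3] [[269.0, 170.0], [14.0, 14.0], 90.0]
top span 446 [269.8 239.8] [[269.8, 239.4], [11.4, 56.3], 14.0]
top torch 737 [307.7 166.8] [[307.7, 166.6], [16.9, 53.1], 11.3]
top boxlab 48 [314.6 241.3] [[314.6, 241.1], [30.4, 1.9], 69.0]
scene red 92 [297.8 183.6] [[297.9, 182.5], [15.8, 11.7], 68.2]
scene green 36 [321.9 230.7] [[321.0, 228.0], [14.0, 12.0], 90.0]
scene span 292 [260.2 198. ] [[259.7, 197.6], [38.1, 10.8], 83.3]
scene torch 757 [246.  255.6] [[246.4, 255.0], [50.7, 18.0], 85.0]
```

View pics/c1.png

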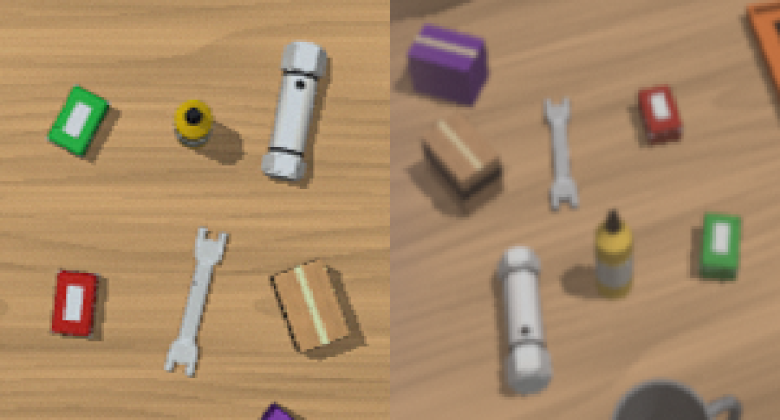

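The crop shows the spanner lying flat, the box with its pale strip along its long axis, and the torch with a dark button. Next I triangulate.

```bash
python3 - <<'E'
from h import *
im={n:np.load(n+".npy") for n in("top","scene")}
def ms(n,box,f,amin=8):
    h,s,v=cv2.split(cv2.cvtColor(im[n],cv2.COLOR_RGB2HSV).astype(int));return blobs(f(h,s,v),box,amin)
dk=lambda h,s,v:v<62
def show(t,tp,sp):
    P,g=tri(tp,sp);print(t,np.round(P*1000,1),"gap",round(g*1000,1));
for nm,bt,bs in(("blue",(345,175,450,285),(95,195,195,275)),("orange",(75,185,180,290),(330,135,420,200))):
    T=[q for q in ms("top",bt,dk,100)];S=[q for q in ms("scene",bs,dk,60)]
    for w,L in(("top",T),("scene",S)):
        for q in L: print(nm,w,q[0],np.round(q[2][0],1),np.round(q[2][1],1),q[1].round(1))
    for q in T:
        for r in S:
            P,g=tri(q[2][0],r[2][0])
            if g<.008 and abs(P[2])<.04: show(nm,q[2][0],r[2][0])
        c=[plane("top",p,.006) for p in cv2.boxPoints(q[2])];print("  corners z6",[np.round(x[:2]*1000).tolist() for x in c], "ctr",np.round(np.mean(c,0)*1000,1))
wh=lambda h,s,v:(s<80)&(v>120)
for t,bt,bs in(("redlab",(213,228,235,254),(290,174,305,192)),("greenlab",(214,158,236,182),(314,219,332,240)),("span",(252,205,290,275),(250,178,272,220)),("torch",(292,135,326,200),(232,225,262,282))):
    a=ms("top",bt,wh)[0];b=ms("scene",bs,wh)[0];print(t,a[0],b[0],a[2],np.round(b[2][0],1));show(t,a[1],b[1])
st=lambda h,s,v:(v>190)&(s<125)
for n,b in(("top",(298,220,335,264)),("scene",(207,183,240,218))):
    for q in ms(n,b,st)[:2]: print("strip",n,q[0],q[1],q[2])
bk=lambda h,s,v:v<50
for n,b in(("top",(260,160,278,180)),("scene",(272,210,290,228))):
    for q in ms(n,b,bk,4)[:2]: print("cap",n,q[0],q[1],q[2],q[3][:,1].min(),q[3][:,1].max())
E
```

```text
blue top 743 [378.7 224.9] [13.3 55.9] [378.6 225. ]
blue top 490 [415.7 233.9] [22.2 22.2] [415.7 233.9]
blue scene 400 [164.5 234.7] [11.  41.8] [163.9 236.2]
blue scene 312 [127.5 237. ] [16. 21.] [127.8 237.2]
blue [ 502.5 -263.7    1.1] gap 1.9
  corners z6 [[442.0, -230.0], [571.0, -262.0], [564.0, -293.0], [435.0, -261.0]] ctr [ 502.9 -261.4    6. ]
blue [ 481.5 -349.8    5.4] gap 1.4
  corners z6 [[462.0, -317.0], [513.0, -330.0], [501.0, -381.0], [450.0, -368.0]] ctr [ 481.7 -348.9    6. ]
orange top 771 [107.1 234.1] [13.5 57. ] [107.1 234.2]
orange top 596 [142.5 258.5] [20.5 29.3] [142.5 258.5]
orange top 582 [148.4 220.1] [20.4 28.7] [148.4 220.2]
orange scene 265 [389.5 165.3] [36.3  7.9] [389.8 165.5]
orange scene 236 [364.5 181. ] [19.7 14. ] [364.5 181.1]
orange scene 193 [353.7 158.9] [17.4 13. ] [353.8 159.1]
orange [478.9 375.9   1.7] gap 0.6
  corners z6 [[416.0, 399.0], [547.0, 381.0], [542.0, 350.0], [411.0, 368.0]] ctr [479.3 374.5   6. ]
orange [422.4 291.3   4.4] gap 0.8
  corners z6 [[393.0, 319.0], [460.0, 310.0], [453.0, 263.0], [386.0, 272.0]] ctr [422.7
[... 440 characters left out ...]
0947265625, 239.4117889404297), (11.641709327697754, 56.753334045410156), 14.03624439239502) [260.5 197.5]
span [ 4.673e+02 -4.800e+00 -3.000e-01] gap 0.6
torch 365 674 ((307.43597412109375, 167.5074920654297), (13.787307739257812, 28.30885124206543), 11.768289566040039) [246.6 254.9]
torch [635.8 -91.4  16.7] gap 0.0
strip top 87 [314.34482759 240.54022989] ((314.5657043457031, 240.66888427734375), (30.652597427368164, 3.365572452545166), 68.74949645996094)
strip top 12 [331.83333333 239.        ] ((332.0, 239.5), (3.0, 4.0), 90.0)
strip scene 12 [222.5 195.5] ((222.5, 195.5), (15.55634880065918, 0.0), -135.0)
cap top 23 [268.91304348 168.7826087 ] ((269.0, 168.5), (5.0, 4.0), 90.0) 166 171
```

```bash
python3 - <<'E'
from h import *
im={n:np.load(n+".npy") for n in("top","scene")};M=masks(im["top"])
def pose(t,q,z):
    c=np.array([plane("top",p,z)[:2] for p in cv2.boxPoints(q[2])])*1000
    e=[c[1]-c[0],c[2]-c[1]];L=max(e,key=np.linalg.norm);a=np.degrees(np.arctan2(L[1],L[0]));a=(a+90)%180-90
    print(t,c.mean(0).round(1),"centroid",(plane("top",q[1],z)[:2]*1000).round(1),"yaw",round(a,1),[round(np.linalg.norm(x),1) for x in e])
pose("red",blobs(M["red"],(205,220,245,262))[0],.012)
pose("span",blobs(M["grey"],(252,205,290,275))[0],.008)
pose("torch",blobs(M["grey"],(292,135,326,200))[0],.017)
h,s,v=cv2.split(cv2.cvtColor(im["top"],cv2.COLOR_RGB2HSV).astype(int))
pose("boxstrip",blobs((v>190)&(s<125),(298,220,328,264))[0],.05)
h,s,v=cv2.split(cv2.cvtColor(im["scene"],cv2.COLOR_RGB2HSV).astype(int))
# local contrast for box strip in scene, bottle in scene
for t,f,b in(("strip",(v>150)&(s<150),(207,183,240,218)),("cap",(v<95),(272,212,290,228)),("yel",(s>150)&(h>20)&(h<34),(268,215,295,260)),("lab",(s<90)&(v>110),(268,225,295,260))):
    for q in blobs(f,b,6)[:3]: print(t,q[0],q[1].round(1),np.round(q[2][0],1),np.round(q[2][1],1),q[3].min(0),q[3].max(0))
print("cap z96",plane("top",(268.9,168.8),.09),"shoulder z68",plane("top",(269,170),.068))
E
```

```text
red [465.8 103.6] centroid [465.7 103.1] yaw -5.6 [np.float64(54.7), np.float64(35.2)]
span [468.   -4.6] centroid [466.9  -4.5] yaw -13.8 [np.float64(131.3), np.float64(26.8)]
torch [638.7 -92.9] centroid [638.2 -92.9] yaw -11.3 [np.float64(126.0), np.float64(39.8)]
boxstrip [ 465.6 -104.7] centroid [ 465.8 -104.3] yaw 21.2 [np.float64(7.6), np.float64(68.4)]
strip 640 [224.8 193.4] [223. 200.] [34. 32.] [207 183] [239 217]
strip 21 [208.5 215. ] [209.  214.5] [4. 5.] [207 212] [211 217]
cap 29 [280.1 221.5] [280. 221.] [6. 4.] [278 218] [282 224]
yel 21 [283.2 227.7] [283.3 228.1] [4.  6.7] [280 225] [286 230]
lab 61 [284.4 238.5] [283.7 238.9] [ 9.  11.4] [277 233] [288 244]
lab 7 [273.4 235.3] [273.5 235.5] [3. 1.] [273 234] [274 237]
cap z96 [ 0.6206593  -0.00176044  0.09      ] shoulder z68 [ 0.62164524 -0.00201296  0.068     ]
```

Emit:
step_arm(deltas=".018 .035 0 -2.4;.018 .035 0 -2.4;.018 .035 0 -2.4;.018 .035 0 -2.4;.018 .035 0 -2.4;.018 .035 0 -2.4;.018 .035 0 -2.4;.018 .035 0 -2.4;.018 .035 0 -2.4;.018 .035 0 -2.4;.018 .035 0 -2.4;.018 .035 0 -2.4", grip=110, newtons=25)

```text
time_s: 1.2
position: [0.3805, -0.1812, 0.4048]
orientation: [[0.972, -0.237, 0.0], [-0.237, -0.972, -0.0], [0.0, 0.0, -1.0]]
force: [0.9, -0.0, 0.1]
gripper_width: 0.0516
grip_force: 0.0
```

```bash
python3 - <<'E'
from h import *
for t,p,q in(("strip",(314.5,240.6),(222.4,195.3)),("cap",(268.9,168.8),(280.1,221.5))):
    P,g=tri(p,q);print(t,(P*1000).round(1),round(g*1000,1))
E
```

```text
strip [ 465.9 -103.8   46.5] 2.4
cap [621.9  -2.4  81.8] 1.3
```

Emit:
step_arm(deltas=".0175 .0355 0 0;.0175 .0355 0 0;.0175 .0355 0 0;.0175 .0355 0 0;.0175 .0355 0 0;0 0 -.03 0;0 0 -.03 0;0 0 -.03 0;0 0 -.03 0;0 0 -.03 0;0 0 -.02 0;0 0 0 0")

```text
time_s: 2.2
position: [0.4667, -0.0054, 0.2317]
orientation: [[0.972, -0.235, -0.005], [-0.235, -0.972, 0.001], [-0.005, 0.001, -1.0]]
force: [-1.0, -0.4, 0.1]
gripper_width: 0.0519
grip_force: 0.0
```

Emit:
step_arm(deltas="0 .001 -.015 0;0 0 -.015 0;0 0 0 0;0 0 0 0;0 0 0 0")

```text
time_s: 2.62
position: [0.468, -0.0046, 0.2059]
orientation: [[0.972, -0.235, 0.001], [-0.235, -0.972, -0.0], [0.001, -0.0, -1.0]]
force: [-0.2, 0.2, -0.1]
gripper_width: 0.0516
grip_force: 0.0
```

Emit:
step_arm(deltas="0 0 -.006 0;0 0 -.0062 0;0 0 0 0;0 0 0 0")

```text
time_s: 2.95
position: [0.4676, -0.0046, 0.1923]
orientation: [[0.972, -0.235, -0.001], [-0.235, -0.972, 0.0], [-0.001, 0.0, -1.0]]
force: [-0.5, -0.5, 0.3]
gripper_width: 0.0518
grip_force: 0.0
```

Emit:
step_arm(deltas="0 0 0 0;0 0 0 0;0 0 0 0;0 0 0 0;0 0 0 0;0 0 0 0;0 0 .01 0;0 0 .02 0;0 0 .02 0;0 0 0 0", grip=255)

```text
time_s: 3.78
position: [0.4683, -0.0046, 0.2451]
orientation: [[0.972, -0.235, 0.003], [-0.235, -0.972, -0.0], [0.003, -0.0, -1.0]]
force: [1.8, -0.5, 0.4]
gripper_width: 0.0148
grip_force: 25.0
```

Emit:
step_arm(deltas="0 0 .03 0;0 0 .02 0;.005 -.036 0 0;.005 -.036 0 0;.005 -.036 0 0;.005 -.036 0 0;.005 -.036 0 0;.005 -.036 0 0;.005 -.0412 0 0;0 0 -.02 0;0 0 -.02 0;0 0 0 0")

```text
time_s: 4.78
position: [0.5015, -0.2619, 0.2491]
orientation: [[0.972, -0.236, -0.004], [-0.236, -0.972, 0.003], [-0.005, -0.002, -1.0]]
force: [-0.9, 1.0, -1.7]
gripper_width: 0.0148
grip_force: 25.0
```

Emit:
step_arm(deltas="0 0 -.02 0;0 0 -.01 0;0 0 0 0;0 0 0 0;0 0 0 0")

```text
time_s: 5.2
position: [0.503, -0.2616, 0.2233]
orientation: [[0.972, -0.234, 0.001], [-0.234, -0.972, -0.0], [0.001, 0.0, -1.0]]
force: [-0.8, -0.8, -0.4]
gripper_width: 0.0152
grip_force: 25.0
```

```bash
python3 - <<'E'
from h import *
print(get_obs()["position"],get_obs()["time_s"])
a=camera("top")[150:300,330:470,::-1];b=camera("scene")[180:290,80:200,::-1]
cv2.imwrite("pics/p1.png",np.hstack([cv2.resize(a,(390,420),interpolation=3),cv2.resize(b,(400,420),interpolation=3)]))
E
```

```text
[ 0.50296024 -0.26163808  0.22333275] 5.2
```

View pics/p1.png

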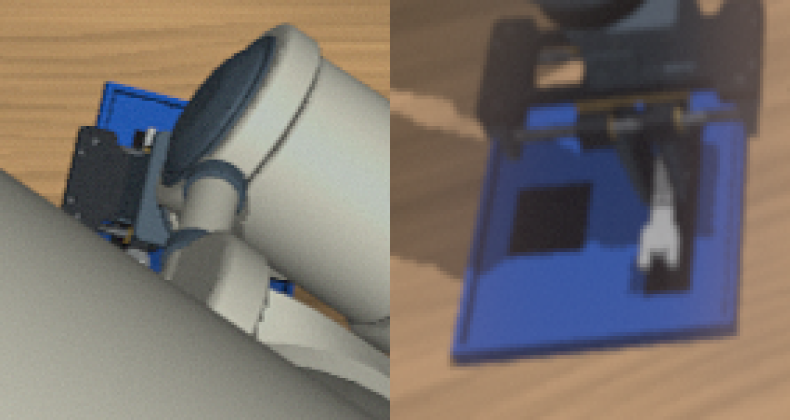

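The picture shows the spanner held just above the strip, its near jaw at crop pixel (660,240). Lowering and releasing.

Emit:
step_arm(deltas="0 0 -.01 0;0 0 -.008 0;0 0 -.005 0;0 0 0 0;0 0 0 0;0 0 0 0")

```text
time_s: 5.8
position: [0.5026, -0.2617, 0.1991]
orientation: [[0.972, -0.235, -0.0], [-0.235, -0.972, 0.0], [-0.001, -0.0, -1.0]]
force: [0.0, 0.3, -0.6]
gripper_width: 0.0147
grip_force: 25.0
```

Emit:
step_arm(deltas="0 0 0 0;0 0 0 0;0 0 0 0;0 0 0 0;0 0 .01 0;0 0 .02 0;0 0 .03 0;0 0 .03 0;0 0 .03 0;.01 .035 .01 0;.01 .035 .01 0;.01 .035 0 0", grip=145)

```text
time_s: 6.8
position: [0.533, -0.156, 0.3426]
orientation: [[0.972, -0.236, 0.004], [-0.236, -0.972, -0.001], [0.004, 0.001, -1.0]]
force: [2.2, -0.1, 0.7]
gripper_width: 0.0394
grip_force: 0.0
```

Emit:
step_arm(deltas=".0177 .0309 0 0;.0177 .0309 0 0;.0177 .0309 0 0;.0177 .0309 0 0;.0177 .0309 0 0;0 0 0 0;0 0 -.02 0;0 0 -.02 0;0 0 0 0;0 0 0 0", grip=50)

```text
time_s: 7.63
position: [0.6209, -0.0022, 0.2996]
orientation: [[0.972, -0.235, -0.002], [-0.235, -0.972, 0.0], [-0.002, 0.0, -1.0]]
force: [0.3, -0.4, 0.6]
gripper_width: 0.0732
grip_force: 0.0
```

```bash
python3 - <<'E'
from h import *
a=camera("top");b=camera("scene")
q=blobs(masks(a)["grey"],(362,188,405,262));print(q[0][0],q[0][2] if q else 0)
for k in q[:1]:
    c=np.array([plane("top",p,.014)[:2] for p in cv2.boxPoints(k[2])])*1000;print(c.round(1),c.mean(0))
a=a[130:270,230:430,::-1];b=b[170:270,210:330,::-1]
cv2.imwrite("pics/p2.png",np.hstack([cv2.resize(a,(400,280),interpolation=3),cv2.resize(b,(380,280),interpolation=3)]))
E
```

```text
461 ((379.225341796875, 225.05364990234375), (12.13691520690918, 55.86687469482422), 13.392498016357422)
[[ 441.9 -230.8]
 [ 569.2 -262.7]
 [ 562.7 -290.5]
 [ 435.5 -258.3]] [ 502.31501402 -260.58166103]
```

View pics/p2.png

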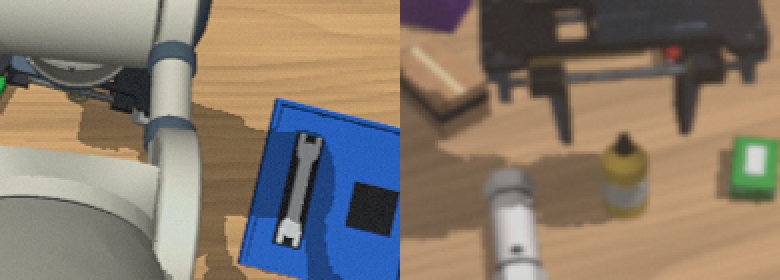

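The top crop shows the spanner well centred on the strip at about pixel (379,225), within 1–2 mm. The scene crop shows the open fingers straddling the upright bottle at crop pixel (625,175). Descending.

Emit:
step_arm(deltas="0 0 -.025 0;0 0 -.025 0;0 0 -.02 0;0 0 -.015 0;0 0 0 0;0 0 0 0")

```text
time_s: 8.23
position: [0.6214, -0.0024, 0.2153]
orientation: [[0.972, -0.235, 0.0], [-0.235, -0.972, -0.0], [0.0, -0.0, -1.0]]
force: [0.8, 0.5, 0.6]
gripper_width: 0.0736
grip_force: 0.0
```

Emit:
step_arm(deltas="0 0 0 0;0 0 0 0;0 0 0 0;0 0 0 0;0 0 0 0;0 0 0 0;0 0 0 0;0 0 .01 0;0 0 .02 0;0 0 .03 0;0 0 .03 0;0 0 0 0", grip=255, newtons=15)

```text
time_s: 9.23
position: [0.6225, -0.0023, 0.3106]
orientation: [[0.972, -0.235, 0.008], [-0.235, -0.972, -0.001], [0.008, -0.001, -1.0]]
force: [1.3, 0.9, -0.5]
gripper_width: 0.0337
grip_force: 15.0
```

Emit:
step_arm(deltas="-.014 -.0347 0 0;-.014 -.0347 0 0;-.014 -.0347 0 0;-.014 -.0347 0 0;-.014 -.0347 0 0;-.014 -.0347 0 0;-.014 -.0347 0 0;-.014 -.0347 0 0;-.014 -.0347 0 0;-.014 -.0347 0 0;0 0 -.015 0;0 0 -.02 0")

```text
time_s: 10.23
position: [0.4806, -0.3517, 0.2707]
orientation: [[0.971, -0.238, 0.003], [-0.238, -0.971, -0.003], [0.003, 0.002, -1.0]]
force: [0.4, -0.8, -1.7]
gripper_width: 0.0336
grip_force: 15.0
```

Emit:
step_arm(deltas="0 0 -.02 0;0 0 -.01 0;0 0 0 0;0 0 0 0;0 0 0 0")

```text
time_s: 10.65
position: [0.4816, -0.3493, 0.2406]
orientation: [[0.972, -0.234, 0.001], [-0.234, -0.972, -0.001], [0.001, 0.001, -1.0]]
force: [0.6, 0.5, 0.1]
gripper_width: 0.0337
grip_force: 15.0
```

```bash
python3 - <<'E'
from h import *
print(get_obs()["position"])
b=camera("scene")[180:290,80:200,::-1]
cv2.imwrite("pics/p3.png",cv2.resize(b,(480,440),interpolation=3))
E
```

```text
[ 0.48157577 -0.34933488  0.24058654]
```

View pics/p3.png

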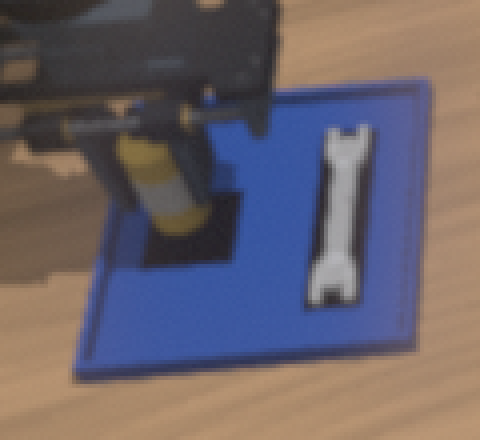

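The picture shows the bottle held parallel to the fingers above the square mat, at crop pixel (185,225), with the spanner still on its strip. Lowering it.

Emit:
step_arm(deltas="0 0 -.008 0;0 0 -.007 0;0 0 -.004 0;0 0 -.001 0;0 0 0 0;0 0 0 0;0 0 0 0")

```text
time_s: 11.28
position: [0.4812, -0.3492, 0.2195]
orientation: [[0.972, -0.235, -0.0], [-0.235, -0.972, -0.0], [-0.0, 0.0, -1.0]]
force: [-1.2, 1.4, 5.8]
gripper_width: 0.034
grip_force: 15.0
```

Emit:
step_arm(deltas="0 0 0 0;0 0 0 0;0 0 0 0;0 0 0 0;0 0 .02 0;0 0 .03 0;0 0 .03 0;0 0 .03 0;.02 .03 .01 0;.02 .03 0 0;.02 .03 0 0;.02 .03 0 0", grip=85)

```text
time_s: 12.28
position: [0.5618, -0.2279, 0.3399]
orientation: [[0.972, -0.235, 0.001], [-0.235, -0.972, -0.0], [0.001, 0.0, -1.0]]
force: [-0.3, -0.8, 0.1]
gripper_width: 0.0608
grip_force: 0.0
```

Emit:
step_arm(deltas=".0191 .0341 0 1;.0191 .0341 0 1;.0191 .0341 0 .3;.0191 .0341 0 0;0 0 0 0;0 0 -.03 0;0 0 -.03 0;0 0 0 0;0 0 0 0;0 0 0 0", grip=60)

```text
time_s: 13.12
position: [0.638, -0.0932, 0.2808]
orientation: [[0.981, -0.196, 0.001], [-0.196, -0.981, -0.0], [0.001, 0.0, -1.0]]
force: [0.6, -0.4, 0.8]
gripper_width: 0.0697
grip_force: 0.0
```

```bash
python3 - <<'E'
from h import *
print(get_obs()["position"])
a=camera("top")[170:290,340:460,::-1];b=camera("scene")[190:300,190:310,::-1]
cv2.imwrite("pics/p4.png",np.hstack([cv2.resize(a,(360,360),interpolation=3),cv2.resize(b,(393,360),interpolation=3)]))
E
```

```text
[ 0.6379613  -0.09316272  0.28079205]
```

View pics/p4.png

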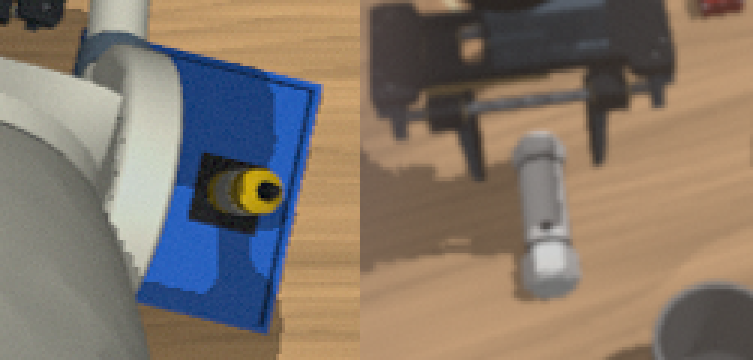

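The top crop shows the bottle standing on the square mat, with its base around crop pixel (225,195). The scene crop shows the fingers straddling the torch (545,215). Descending.

Emit:
step_arm(deltas="0 0 -.025 0;0 0 -.025 0;0 0 -.02 0;0 0 -.01 0;0 0 -.006 0;0 0 0 0;0 0 0 0")

```text
time_s: 13.8
position: [0.638, -0.093, 0.1946]
orientation: [[0.981, -0.196, 0.001], [-0.196, -0.981, -0.0], [0.001, 0.0, -1.0]]
force: [0.5, -0.0, -0.6]
gripper_width: 0.0701
grip_force: 0.0
```

Emit:
step_arm(deltas="0 0 0 0;0 0 0 0;0 0 0 0;0 0 0 0;0 0 0 0;0 0 0 0;0 0 0 0;0 0 .01 0;0 0 .02 0;0 0 .03 0;0 0 .03 0;0 0 0 0", grip=255, newtons=25)

```text
time_s: 14.8
position: [0.639, -0.0931, 0.2897]
orientation: [[0.981, -0.195, 0.008], [-0.195, -0.981, -0.002], [0.008, 0.0, -1.0]]
force: [0.4, -0.3, -0.5]
gripper_width: 0.0315
grip_force: 25.0
```

Emit:
step_arm(deltas="-.0122 .036 .005 .3;-.0122 .036 .005 .3;-.0122 .036 0 .3;-.0122 .036 0 .3;-.0122 .036 0 .3;-.0122 .036 0 .3;-.0122 .036 0 .3;-.0122 .036 0 .3;-.0122 .036 0 .3;-.0122 .036 0 .3;-.0122 .036 0 .3;-.0122 .036 0 .4")

```text
time_s: 15.8
position: [0.4901, 0.3408, 0.2938]
orientation: [[0.991, -0.132, 0.0], [-0.132, -0.991, -0.0], [0.0, -0.0, -1.0]]
force: [1.0, 0.5, -1.5]
gripper_width: 0.0314
grip_force: 25.0
```

Emit:
step_arm(deltas="-.0124 .036 0 0;0 0 -.02 0;0 0 -.02 0;0 0 -.02 0;0 0 -.01 0;0 0 0 0;0 0 0 0;0 0 0 0")

```text
time_s: 16.47
position: [0.4792, 0.3752, 0.2246]
orientation: [[0.991, -0.132, 0.001], [-0.132, -0.991, 0.001], [0.001, -0.001, -1.0]]
force: [0.1, 0.2, -0.9]
gripper_width: 0.0317
grip_force: 25.0
```

```bash
python3 - <<'E'
from h import *
print(get_obs()["position"])
a=camera("top")[170:300,70:200,::-1];b=camera("scene")[110:210,310:430,::-1]
cv2.imwrite("pics/p5.png",np.hstack([cv2.resize(a,(360,360),interpolation=3),cv2.resize(b,(432,360),interpolation=3)]))
E
```

```text
[0.47923225 0.37519026 0.22460209]
```

View pics/p5.png

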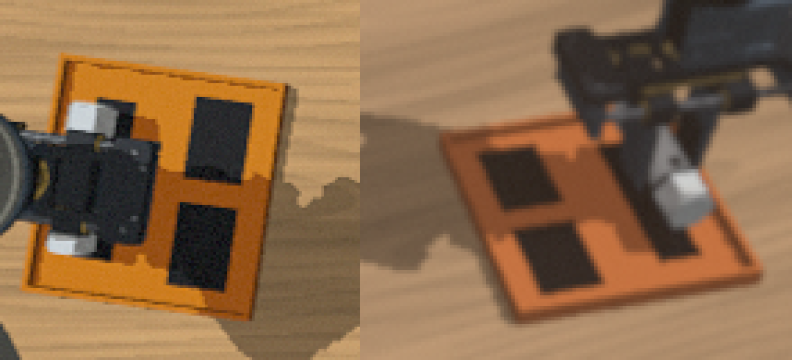

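The torch is above the strip with its ends at crop (95,100) and (70,256), which centres it along the strip within about 1 mm. Lowering.

Emit:
step_arm(deltas="0 0 -.01 0;0 0 -.008 0;0 0 -.005 0;0 0 -.001 0;0 0 0 0;0 0 0 0;0 0 0 0")

```text
time_s: 17.15
position: [0.4787, 0.3751, 0.1991]
orientation: [[0.991, -0.132, -0.0], [-0.132, -0.991, -0.0], [-0.0, 0.0, -1.0]]
force: [-1.3, 0.3, -2.2]
gripper_width: 0.0318
grip_force: 25.0
```

Emit:
step_arm(deltas="0 0 0 0;0 0 0 0;0 0 0 0;0 0 0 0;0 0 .01 0;0 0 .02 0;0 0 .03 0;0 0 .03 0;0 0 .03 0;0 -.04 .02 0;0 -.04 0 0;0 -.04 0 0", grip=100)

```text
time_s: 18.15
position: [0.4785, 0.2571, 0.3403]
orientation: [[0.992, -0.13, 0.003], [-0.13, -0.992, 0.001], [0.003, -0.002, -1.0]]
force: [1.5, -1.0, 0.2]
gripper_width: 0.0553
grip_force: 0.0
```

Emit:
step_arm(deltas="-.0013 -.036 0 2.88;-.0013 -.036 0 2.88;-.0013 -.036 0 2.88;-.0013 -.036 0 2.88;-.0013 -.036 0 2.88;-.0013 -.036 0 2.88;-.0013 -.036 0 2.88;-.0013 -.036 0 2.88;-.0013 -.036 0 2.88;-.0013 -.036 0 2.88;0 0 0 0;0 0 0 0", grip=25)

```text
time_s: 19.15
position: [0.4656, -0.1038, 0.3388]
orientation: [[0.933, 0.359, 0.001], [0.359, -0.933, -0.0], [0.001, 0.001, -1.0]]
force: [-0.3, 0.1, 0.4]
gripper_width: 0.082
grip_force: 0.0
```

Emit:
step_arm(deltas="0 0 -.025 0;0 0 -.025 0;0 0 0 0;0 0 0 0;0 0 0 0")

```text
time_s: 19.57
position: [0.4661, -0.1016, 0.2892]
orientation: [[0.932, 0.363, 0.0], [0.363, -0.932, -0.0], [0.0, 0.0, -1.0]]
force: [0.2, 0.1, 1.2]
gripper_width: 0.0819
grip_force: 0.0
```

```bash
python3 - <<'E'
from h import *
print(get_obs()["position"])
a=camera("top");b=camera("scene")
q=blobs(masks(a)["grey"],(85,195,130,275))
for k in q[:1]:
    c=np.array([plane("top",p,.023)[:2] for p in cv2.boxPoints(k[2])])*1000;print("torch",k[0],c.round(1).tolist(),c.mean(0))
a=a[170:300,70:200,::-1];b=b[140:240,180:300,::-1]
cv2.imwrite("pics/p6.png",np.hstack([cv2.resize(a,(360,360),interpolation=3),cv2.resize(b,(432,360),interpolation=3)]))
E
```

```text
[ 0.46609173 -0.1015841   0.28922629]
torch 786 [[419.4, 402.4], [542.9, 386.2], [536.8, 347.5], [413.2, 364.0]] [478.07648586 375.0260485 ]
```

View pics/p6.png

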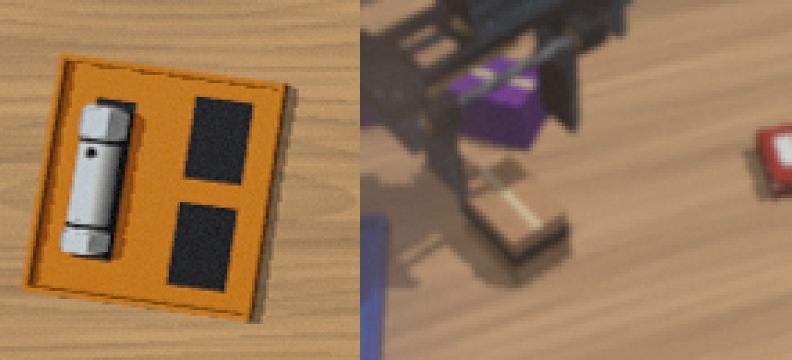

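The top crop shows the torch lying on the strip at (478,375) mm against a target of (479,375). The scene crop shows the fingers on either side of the box (525,215), clear of the purple one. Descending.

Emit:
step_arm(deltas="0 -.0026 -.025 0;0 0 -.025 0;0 0 -.02 0;0 0 -.012 0;0 0 0 0;0 0 0 0")

```text
time_s: 20.17
position: [0.466, -0.1047, 0.2067]
orientation: [[0.932, 0.362, 0.0], [0.362, -0.932, -0.0], [0.0, 0.0, -1.0]]
force: [-0.8, -0.2, 0.4]
gripper_width: 0.0824
grip_force: 0.0
```

Emit:
step_arm(deltas="0 0 0 0;0 0 0 0;0 0 0 0;0 0 0 0;0 0 0 0;0 0 0 0;0 0 0 0;0 0 .01 0;0 0 .02 0;0 0 .03 0;0 0 .03 0;0 0 0 0", grip=255, newtons=25)

```text
time_s: 21.17
position: [0.4668, -0.105, 0.3004]
orientation: [[0.932, 0.362, 0.006], [0.362, -0.932, -0.002], [0.005, 0.004, -1.0]]
force: [1.4, -0.7, -0.4]
gripper_width: 0.0463
grip_force: 24.8
```

Emit:
step_arm(deltas=".0042 .0349 0 -2.62;.0042 .0349 0 -2.62;.0042 .0349 0 -2.62;.0042 .0349 0 -2.62;.0042 .0349 0 -2.62;.0042 .0349 0 -2.62;.0042 .0349 0 -2.62;.0042 .0349 0 -2.62;.0042 .0349 0 -2.62;.0042 .0349 0 -2.62;.0042 .0349 0 -2.62;0 0 0 0")

```text
time_s: 22.17
position: [0.5122, 0.2842, 0.2958]
orientation: [[0.991, -0.132, 0.001], [-0.132, -0.991, 0.002], [0.001, -0.002, -1.0]]
force: [-1.1, -0.8, -0.7]
gripper_width: 0.0462
grip_force: 24.8
```

Emit:
step_arm(deltas="0 0 -.02 0;0 0 -.02 0;0 0 -.02 0;0 0 0 0;0 0 0 0;0 0 0 0")

```text
time_s: 22.67
position: [0.5122, 0.2792, 0.2368]
orientation: [[0.991, -0.132, 0.0], [-0.132, -0.991, 0.0], [0.0, -0.0, -1.0]]
force: [0.0, -0.7, -0.1]
gripper_width: 0.0462
grip_force: 24.8
```

Emit:
step_arm(deltas="0 0 -.01 0;0 0 -.008 0;0 0 -.005 0;0 0 -.001 0;0 0 0 0;0 0 0 0;0 0 0 0")

```text
time_s: 23.25
position: [0.5119, 0.2792, 0.212]
orientation: [[0.991, -0.132, -0.0], [-0.132, -0.991, -0.0], [-0.0, 0.0, -1.0]]
force: [-0.1, 0.6, -1.4]
gripper_width: 0.0462
grip_force: 24.9
```

Emit:
step_arm(deltas="0 0 0 0;0 0 0 0;0 0 0 0;0 0 0 0;0 0 .01 0;0 0 .02 0;0 0 .03 0;0 0 .03 0;0 0 .03 0;0 -.04 0 0;0 -.04 0 0;0 -.04 0 0", grip=85)

```text
time_s: 24.25
position: [0.5116, 0.1583, 0.3335]
orientation: [[0.991, -0.13, 0.002], [-0.13, -0.991, 0.0], [0.002, -0.001, -1.0]]
force: [0.9, -0.6, -0.8]
gripper_width: 0.0609
grip_force: 0.0
```

Emit:
step_arm(deltas="-.023 -.028 0 1;-.023 -.028 0 1;0 0 0 0;0 0 -.03 0;0 0 -.03 0;0 0 -.03 0;0 0 -.02 0;0 0 0 0;0 0 0 0;0 0 0 0")

```text
time_s: 25.08
position: [0.4664, 0.1033, 0.2234]
orientation: [[0.995, -0.097, 0.001], [-0.097, -0.995, 0.0], [0.001, -0.0, -1.0]]
force: [-0.0, -0.0, -0.5]
gripper_width: 0.0603
grip_force: 0.0
```

```bash
python3 - <<'E'
from h import *
print(get_obs()["position"])
a=camera("top");b=camera("scene")
a=a[170:300,70:250,::-1];b=b[110:220,270:430,::-1]
cv2.imwrite("pics/p7.png",np.hstack([cv2.resize(a,(415,300),interpolation=3),cv2.resize(b,(380,300),interpolation=3)]))
E
```

```text
[0.46642248 0.10329467 0.22343777]
```

View pics/p7.png

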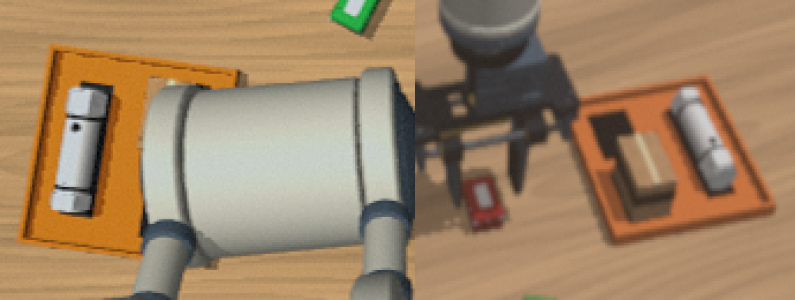

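The box stands on the far mat at crop pixel (645,175) with the torch on its strip. The fingers straddle the red tin (485,200).

Emit:
step_arm(deltas="0 0 -.015 0;0 0 -.01 0;0 0 -.0035 0;0 0 0 0;0 0 0 0")

```text
time_s: 25.6
position: [0.4662, 0.1032, 0.1944]
orientation: [[0.995, -0.097, 0.001], [-0.097, -0.995, 0.0], [0.001, -0.0, -1.0]]
force: [-0.1, 0.2, 0.1]
gripper_width: 0.0608
grip_force: 0.0
```

Emit:
step_arm(deltas="0 0 0 0;0 0 0 0;0 0 0 0;0 0 0 0;0 0 0 0;0 0 0 0;0 0 .01 0;0 0 .02 0;0 0 .03 0;0 0 .03 0;0 0 0 0;0 0 0 0", grip=255)

```text
time_s: 26.6
position: [0.4663, 0.1032, 0.285]
orientation: [[0.995, -0.097, 0.003], [-0.097, -0.995, 0.0], [0.003, -0.001, -1.0]]
force: [-0.1, -0.1, -1.1]
gripper_width: 0.0357
grip_force: 25.0
```

Emit:
step_arm(deltas="-.0087 .0376 0 -.5;-.0087 .0376 0 -.5;-.0087 .0376 0 -.5;-.0087 .0376 0 -.5;-.0087 .0376 0 0;0 0 0 0;0 0 -.02 0;0 0 -.02 0;0 0 -.02 0;0 0 0 0;0 0 0 0;0 0 0 0")

```text
time_s: 27.6
position: [0.4226, 0.2911, 0.2239]
orientation: [[0.991, -0.132, -0.0], [-0.132, -0.991, -0.0], [-0.0, 0.0, -1.0]]
force: [0.9, 0.1, -1.0]
gripper_width: 0.036
grip_force: 25.0
```

Emit:
step_arm(deltas="0 0 -.01 0;0 0 -.008 0;0 0 -.004 0;0 0 -.0015 0;0 0 0 0;0 0 0 0;0 0 0 0")

```text
time_s: 28.18
position: [0.4225, 0.2912, 0.2001]
orientation: [[0.991, -0.132, -0.0], [-0.132, -0.991, 0.0], [-0.0, -0.0, -1.0]]
force: [0.2, 0.0, -1.0]
gripper_width: 0.0356
grip_force: 25.0
```

Emit:
step_arm(deltas="0 0 0 0;0 0 0 0;0 0 0 0;0 0 0 0;0 0 .01 0;0 0 .02 0;0 0 .03 0;0 0 .03 0;0 0 .03 0;.01 -.04 .02 0;.01 -.04 0 0;.01 -.04 0 0", grip=120)

```text
time_s: 29.18
position: [0.4516, 0.174, 0.3404]
orientation: [[0.992, -0.13, 0.003], [-0.13, -0.992, 0.001], [0.003, -0.001, -1.0]]
force: [1.1, 0.4, -1.0]
gripper_width: 0.0484
grip_force: 0.0
```

Emit:
step_arm(deltas=".01 -.04 0 0;.01 -.04 0 0;0 -.04 0 0;0 -.04 0 0;0 -.04 0 0;0 0 0 0;0 0 0 0;0 0 0 0")

```text
time_s: 29.85
position: [0.4714, -0.0251, 0.3388]
orientation: [[0.991, -0.133, 0.0], [-0.133, -0.991, 0.0], [0.0, -0.0, -1.0]]
force: [-0.4, 0.9, 0.5]
gripper_width: 0.0481
grip_force: 0.0
```

```bash
python3 - <<'E'
from h import *
print(get_obs()["position"])
a=camera("top");b=camera("scene")
def c(bl,z):
    p=np.array([plane("top",p,z)[:2] for p in cv2.boxPoints(bl[2])])*1000;return p.mean(0).round(1),p.round().tolist()
h,s,v=cv2.split(cv2.cvtColor(a,cv2.COLOR_RGB2HSV).astype(int));w=(s<60)&(v>70)
print("red",c(blobs(masks(a)["red"],(125,240,165,280))[0],.018))
for q in blobs((s<125)&(v>180),(130,200,172,285))[:3]:print("strip?",q[0],c(q,.056))
for q in blobs(masks(a)["grey"],(365,190,400,262))[:1]:print("spanner",c(q,.012))
for q in blobs(masks(a)["yellow"],(400,215,445,255))[:1]:print("bottle shoulder",q[0],q[1],c(q,.07))
for t,z in((.074,.0),(.096,0)):pass
a2=a[160:300,70:460,::-1];b2=b[110:290,80:430,::-1]
cv2.imwrite("pics/p8.png",np.vstack([cv2.resize(a2,(700,251),interpolation=3),cv2.resize(b2,(700,345),interpolation=3)]))
E
```

```text
[ 0.47138288 -0.02512398  0.33878457]
red (array([421.9, 293.7]), [[396.0, 315.0], [453.0, 308.0], [447.0, 273.0], [391.0, 280.0]])
strip? 132 (array([511.5, 281.8]), [[478.0, 295.0], [547.0, 283.0], [544.0, 269.0], [476.0, 281.0]])
strip? 81 (array([423.1, 283.7]), [[437.0, 291.0], [437.0, 277.0], [409.0, 277.0], [409.0, 290.0]])
strip? 18 (array([370.7, 289. ]), [[370.0, 302.0], [372.0, 302.0], [372.0, 276.0], [370.0, 276.0]])
spanner (array([ 502.5, -260.7]), [[442.0, -231.0], [570.0, -262.0], [563.0, -290.0], [435.0, -259.0]])
bottle shoulder 159 [424.03773585 233.04402516] (array([ 483.2, -346.4]), [[484.0, -323.0], [506.0, -346.0], [482.0, -370.0], [460.0, -347.0]])
```

View pics/p8.png

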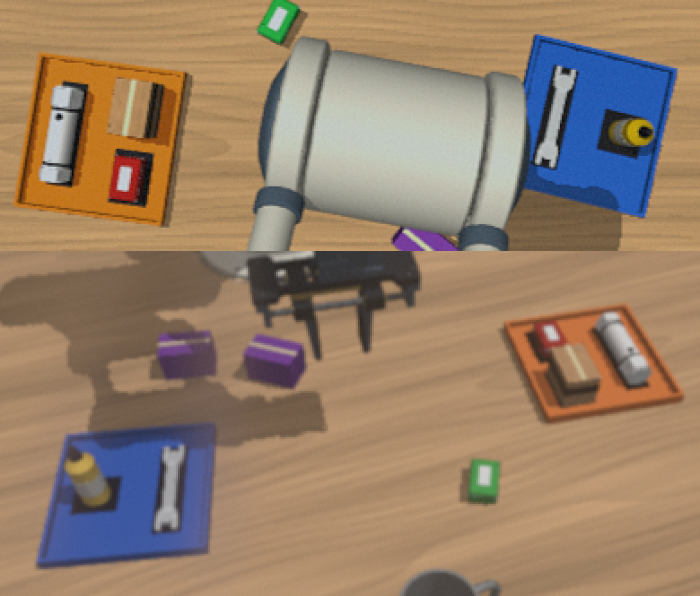

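The picture shows all five items on their mats: spanner (555,115), bottle (625,132), torch (63,130), box (135,108) and red tin (127,178). The green tin, mug and purple boxes are undisturbed. The arm is clear of everything.

```bash
python3 -c "
from rig import *
print(job_done())"
```

```text
the job is handed in; nothing more can be done
None
```

Both kits are made up and the job is handed in at about 30 s: by the last camera check all five items are on their mats within about 3 mm, and the green tin, mug and purple boxes were left alone.

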